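# Run up the hand-cranked backup air pump

### The job

First swing the pump's outlet valve fully open; then take the crank by its knob and turn it clockwise, two full turns beyond the park mark it starts near, and leave it at rest over that mark, with the valve still open. Keep the pace steady through the heavy point of each turn: from the first half turn on, until you slow down to park, the dial's needle stays between the two broad marks. Be gentle: the pump rides on soft rubber mounts and must not be shoved sideways, and the jar and the tub standing next to it stay where they are.

Things in the scene. Friction and masses are not known exactly. Their poses are not given: they have to be found in the camera images.
- pump_stand: Base plate of the hand-cranked air pump, fixed to the table; origin under the crank axis, x to the pump's back, y to its left. On it the grey case, 200 x 200 mm, rides on four rubber mounts that give level in any direction, about 1 mm per 8 N of push, and spring back; beyond 3.1 mm (25 N) is shoving it. The finned cylinder behind the case ends 192 mm from the axis.
- pump_axis (a point): Point on the crank's upright axis at the case's flat top, 107 mm above the table. x axis from the pump's front to its back, y to its left, towards the outlet valve, z up; it moves with the case on its mounts. The park mark is a small steel tab on the case's front edge, on the -x side.
- crank (a joint): Crank angle in rad, clockwise from above positive, counting on over several turns. 0: the arm points to the pump's front (-x of pump_axis), over the park mark; at angle a it points along (-cos a, +sin a) in that point's x, y. Starts between -0.5 and 0.5; parked after two turns it reads 12.57. Near the park mark it stays where it is left.
- crank_hub (a point): Top of the crank's hub on the axis, 138 mm above the table. Slotted steel arm, 30 mm wide, upper face 136 mm above the table, end 110 mm from the axis. Drag is 0.2 to 0.25 N m; besides, trapped air resists with up to 0.45 N m from 1 to 3 rad after the mark (worst near 2), then drives the crank onward as hard until about 5.3 rad, every turn.
- crank_end (a point): End of the crank arm, 110 mm from the axis. A black upright knob, spinning freely on its pin, stands on the arm: 28 mm diameter, 140 to 190 mm above the table, straight-sided from 144 to 182. It is clamped somewhere along the slot, 54 to 90 mm from the crank axis: this differs each time, is not reported and must be seen or felt.
- needle (a joint): Needle of the speed dial in rad, 0 at rest, clockwise positive. It shows 1.2 x the crank's speed in rad/s, smoothed over about 0.6 s. The two broad marks are at 0.9 and 1.9, that is crank speeds of 0.75 and 1.58 rad/s (8.4 and 4 s a turn). Thin marks at 0 and 2.7: ends of the scale.
- dial (a point): Centre of the round white dial face, 92 mm across its black rim, 150 mm from the crank axis on the pump's right (-y); needle top 128 mm above the table.
- valve_axis (a point): Point on the outlet valve's upright stem at mid height of its lever, 104 mm above the table; axes as pump_axis. The white outlet pipe leaves the case along +y, 28 mm thick, its middle 60 mm above the table (50 mm thick at the valve). Lever: dark steel bar 12 mm thick, 22 mm tall (93 to 115 mm above the table), reaching 95 mm from the stem.
- valve (a joint): Angle of the valve lever in rad, clockwise from above positive. 0 shut: it points to the pump's front (-x), across the pipe; 1.57 fully open, at its stop: along the pipe, away from the case (+y); at angle a along (-cos a, +sin a). Starts between 0 and 0.25. Stiff, about 0.4 N m; stays where it is left.
- jar: Bystander: small clear screw-top jar, 54 mm across, 62 mm tall, standing behind the dial, beside the cylinder; origin at the centre of its underside.
- tub: Bystander: white lidded tub, 70 mm across, 55 mm tall, standing behind the outlet pipe; origin at the centre of its underside.

How it is judged (in metres and radians):
On the way, in this order (a step that is already met when the one before it is completed fails the run):
1. the valve is fully open while the crank is still near its start (value of joint valve above 1.4 rad and value of joint crank below 1 rad), for 0.2 s.
2. the crank is half a turn past the mark with the needle between the broad marks (value of joint crank above 3.3 rad and value of joint needle above 0.85 rad), for 0.1 s.
3. the crank is round to the park mark for the second time (value of joint crank above 12.2 rad), for 0.1 s.
At the end, for the whole second after the job is handed in: The crank has made its two turns clockwise and rests within 0.4 rad of the park mark (joint between 12.17 and 12.97, slower than 0.05 rad/s), and the outlet valve is open (at least 1.4 rad) (value of joint crank between 12.17 and 12.97 rad and velocity of joint crank between -0.05 and 0.05 rad/s and value of joint valve above 1.4 rad); the robot touches nothing.
It fails at once if the pump is shoved more than 3.1 mm on its rubber mounts (distance of pump_axis from where it was at the start of the episode above 0.0031 m).
It fails at once if the crank is turned on past 1.0 rad with the valve less than 1.3 rad open (value of joint crank above 1 rad and value of joint valve below 1.3 rad).
It fails at once if between the first half turn (3.5 rad) and the approach to the last stop (11.5 rad) the needle leaves the broad marks (below 0.85 or above 1.95) (value of joint crank between 3.5 and 11.5 rad and (value of joint needle below 0.85 rad or value of joint needle above 1.95 rad)).
It fails at once if a bystander is moved more than 25 mm (distance of any of jar, tub from where it was at the start of the episode above 0.025 m).
It also fails if it takes over 72 s, if anything falls off the work surface, if the arm or the gripper's body presses on something with over 40 N, if the wrist force passes 120 N, or if a joint passes its speed limit or range.

### The arm

A 6-joint arm with a two-finger parallel gripper is mounted at the origin on the work surface. World frame = base frame: x ahead of the robot, y to its left, z up, the work surface at z = 0. Lengths are in mm, angles in rad, forces in N, time in s.
With the tool pointing down it reaches from about 350 to 775 mm from the base axis. Payload 7.3 kg.
Tool frame: the origin (TCP) lies midway between the tips of the shut fingers; the grasp point (between the pads) lies 19 mm behind it; z points along the fingers, y is the line along which they close (so a half turn about z gives the same grasp; the last joint's range is limited). The gripper opens to 92 mm and grips with 3 to 60 N. Pads are 19 mm wide; open, the fingers measure 130 mm over their backs; the gripper's body (75 mm by 190 mm) begins 47 mm behind the grasp point.
Start: joints at [1.047, 0.342, 1.524, -0, 1.275, -0.146], TCP at [193.647, 488.002, 226.741] pointing down, gripper open.
Joint ranges: [-2.53, 2.53], [-0.77, 2.02], [0.04, 2.7], [-1, 4.14], [0.28, 2.66], [-3.11, 3.11]. Speed limits (rad/s): [2.57, 2.57, 3.14, 3.14, 3.14, 3.14].

### API

Orientations are given as [roll, pitch, yaw] about the fixed x, y, z axes, in that order (R = Rz(yaw) Ry(pitch) Rx(roll)).
In Python, from plant import get_obs, capture, camera_model, close_job, search_frame, regions_of, pinpoint gives the robot as it stands. The module is installed in compiled form; this text tells all that it offers.
- The arm moves only by the shell command python3 -m pendant 'ROWS'. ROWS is JSON, one flat list of numbers, 7 for each row, row after row: the shift along the tool's x, y, z in units of 30 mm (1.0 is 30 mm), then the turn, a rotation vector about the tool's x, y, z in units of 4 degrees (1.0 is 4 degrees), then the closure, from -1 (fully open) to 1 (shut), so that 0 is half open. In form: [dx, dy, dz, wx, wy, wz, gripper, dx, dy, dz, wx, wy, wz, gripper, ...]. A call has 1 to 12 rows; each row shifts and turns the commanded pose from where the row before left it, along the tool's axes as they then stand; what a row does not reach is not made up. A row lasts 1/10 s, in which the tool goes at most 50 mm and 8.59 degrees, less where a joint would pass 70% of its speed; a pose out of reach is approached as far as the arm can. A call with a number of a shift or a turn outside -1 to 1 is refused whole. A call with a gripper value outside its range is refused whole. The fingers move at their own pace and stop on an object; the grip force is fixed at half the most. Time passes only in rows, so rows that do not move let the fingers close. It gives the time, the measured TCP pose, the force, the opening and the grip force at its end, in the units of the state.
- get_obs(): the state, without advancing time (a new reading comes with each control period).
- capture(name): name is "side" or "top" or "wrist"; returns the picture (400x640x3 uint8, red, green, blue); there is no depth.
- camera_model(name): a dict with "fov_y" (degrees; the focal length in pixels is half the picture's height over the tangent of half this angle, whatever the lens; pixels are square), "cx", "cy" (the principal point, pixels), "pose" (4x4, takes a point from camera to world coordinates). Camera axes: x right, y up, looking along -z (the intrinsics and any distortion apply to the point x, -y, -z); pixel columns grow to the right and rows downward; lengths in mm; the calibration is good to about 2 mm. A picture is of the moment at which its call begins: read the wrist's pose just before it. camera_model takes no time and is no camera call; for the wrist camera it gives the pose at the moment of the call.
- close_job(): hands the job in; it is judged then, once.
Trained networks look in the newest picture that a camera, given by its name, has taken for a name from the list of things; names that differ only in an ending like _2 or _b are one class to them, and where a whole thing is asked for, a point or a joint stands for the part that bears it (a point fixed in the world has none). Each returns a list of dicts, best first, with "score" (0 to 1); they miss things now and then, are a little off and sometimes report something else, mostly with a low value. They report only what shows in the picture. A call takes as long as a camera call.
- search_frame(camera, thing): "location" ([column, row] in pixels, amid what is visible of it).
- regions_of(camera, thing): "pixels" (400x640 bool, what is visible of it) and "location" ([column, row] in pixels, amid what is visible of it).
- pinpoint(camera, thing): "location" ([column, row] in pixels: a listed point, or the origin of a listed thing).
The state is a dict: "time": time; "joint_positions": joint angles; "dq": joint speeds; "tau": joint torques, N m; "tool_pos": TCP position; "tcp_rot": TCP orientation; "contact_force": force on the tool from outside, world axes, zero at the start; "moment": the same for the moment, N m; "grip_width": finger opening in mm; "finger_force": force on a finger pad.
Only numpy, scipy, OpenCV 4.12 (cv2) and the standard library are available. Lean on these libraries where they do the work, as an engineer would, in place of code of your own. Each camera call takes 0.05 s, during which the arm holds its last target. There are 200 camera calls.

## Working session

There is one attempt and no reset: what is moved stays moved. The work goes in short steps, Python scripts to look and compute and a shell command to move; the robot and the scene stay as the last step left them, time stands still between calls to the robot, and variables do not carry over. Pictures are saved under pics/ and viewed, at most 10 in all, crops included, and the job is handed in when it is done.

```bash
mkdir -p pics
cat > h.py <<'E'
import numpy as np, cv2, json
from plant import *
def K(m):
    f=200/np.tan(np.radians(m["fov_y"])/2); return f,m["cx"],m["cy"]
def ray(m,px):
    f,cx,cy=K(m); T=np.array(m["pose"]); d=np.array([(px[0]-cx)/f,-(px[1]-cy)/f,-1.]); return T[:3,3],T[:3,:3]@d
def atz(m,px,z):
    o,d=ray(m,px); return (o+d*(z-o[2])/d[2])
def proj(m,p):
    f,cx,cy=K(m); T=np.array(m["pose"]); q=T[:3,:3].T@(np.array(p)-T[:3,3]); return [cx+f*q[0]/-q[2],cy-f*q[1]/-q[2]]
E
python3 - <<'E'
from h import *
print({k:np.round(v,3).tolist() if not isinstance(v,dict) else v for k,v in get_obs().items()})
for c in ["top","side"]:
    im=capture(c); m=camera_model(c); print(c,{k:(np.round(v,3).tolist() if not isinstance(v,str) else v) for k,v in m.items()})
    cv2.imwrite(f"pics/{c}0.png",im[:,:,::-1])
    for t,z in [("pump_axis",107),("crank_hub",138),("crank_end",136),("dial",128),("valve_axis",104),("jar",0),("tub",0),("pump_stand",0)]:
        for r in pinpoint(c,t)[:2]:
            print(c,t,round(r["score"],2),np.round(r["location"],1),np.round(atz(m,r["location"],z),1))
E
```

```text
{'time': 0.0, 'joint_positions': [1.047, 0.343, 1.525, -0.0, 1.275, -0.146], 'dq': [0.0, 0.0, 0.001, -0.001, -0.001, -0.0], 'tau': [0.001, -43.124, -24.423, 0.072, 0.056, -0.0], 'tool_pos': [193.416, 487.616, 226.034], 'tcp_rot': [-3.14, -0.0, 2.764], 'contact_force': [0.824, -0.719, -0.211], 'moment': [0.001, 0.014, -0.021], 'finger_force': 0.0, 'grip_width': 91.715}
top {'fov_y': 42.414, 'cx': 315.436, 'cy': 200.986, 'pose': [[0.021, 0.992, -0.128, 436.766], [-0.999, 0.018, -0.027, -35.305], [-0.024, 0.129, 0.991, 1120.606], [0.0, 0.0, 0.0, 1.0]]}
top pump_axis 0.89 [352.1 208.1] [554.9 -80.6 107. ]
top crank_hub 0.82 [353.7 205.9] [555.6 -82.3 138. ]
top crank_hub 0.47 [299.6 141.4] [680.5  24.7 138. ]
top crank_end 0.92 [343.  263.6] [445.4 -63.4 136. ]
top dial 0.74 [432.8 206.5] [ 558.4 -235.1  128. ]
top valve_axis 0.88 [250.5 186.3] [595.4 122.9 104. ]
top jar 0.58 [297.6 139.6] [718.8  37.7   0. ]
top jar 0.57 [405.8 141. ] [ 719.2 -202.5    0. ]
top tub 0.87 [297.  143.2] [710.6  38.8   0. ]
top tub 0.74 [343.7 263.1] [447.6 -68.8   0. ]
top pump_stand 0.91 [349.9 216.5] [548.8 -80.9   0. ]
side {'fov_y': 44.154, 'cx': 323.211, 'cy': 198.777, 'pose': [[0.929, 0.268, -0.255, 408.835], [-0.369, 0.633, -0.681, -552.198], [-0.022, 0.727, 0.687, 663.847], [0.0, 0.0, 0.0, 1.0]]}
side pump_axis 0.92 [307.3 245.3] [555.9 -85.1 107. ]
side crank_hub 0.76 [304.8 232.4] [552.9 -86.5 138. ]
side crank_end 0.58 [232.2 241.2] [451.3 -60.3 136. ]
side dial 0.58 [354.1 316.2] [ 563.7 -236.7  128. ]
side dial 0.34 [365.9 211.3] [657.5 -72.7 128. ]
side valve_axis 0.92 [287.3 157.1] [596.9 130.9 104. ]
side jar 0.58 [435.6 313.6] [ 720.2 -205.7   -0. ]
side tub 0.78 [366.2 211.1] [717.7  42.1   0. ]
side pump_stand 0.88 [307.  288.3] [551.1 -83.1   0. ]
```

View pics/top0.png

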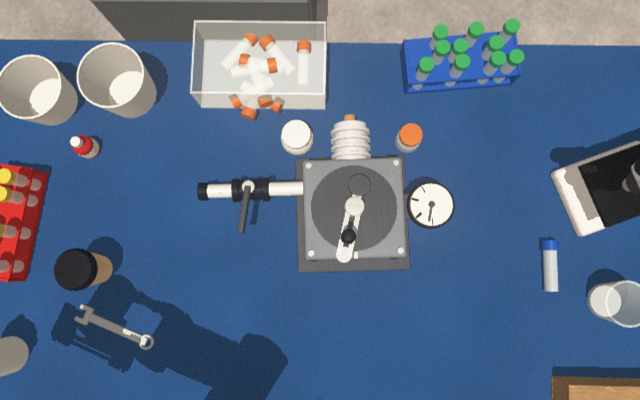

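View pics/side0.png

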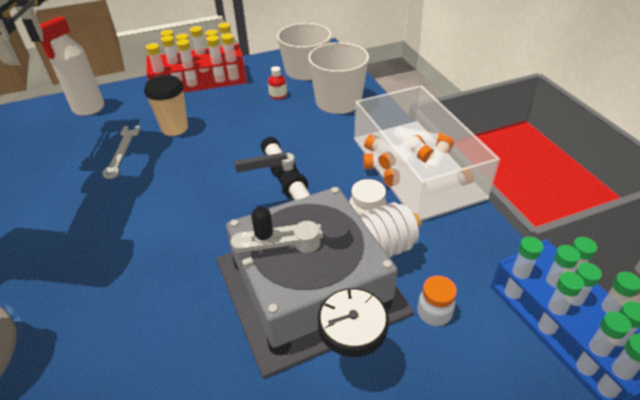

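Run:
```python
from h import *
a=cv2.imread("pics/top0.png")[140:280,190:390]; b=cv2.imread("pics/side0.png")[140:240,220:420]
cv2.imwrite("pics/c1.png",cv2.resize(np.vstack([a]),None,fx=4,fy=4,interpolation=cv2.INTER_CUBIC))
mt,ms=camera_model("top"),camera_model("side")
def tri(a,b):
    (o1,d1),(o2,d2)=ray(mt,a),ray(ms,b); A=np.c_[d1,-d2]; s=np.linalg.lstsq(A,o2-o1,rcond=None)[0]
    p,q=o1+s[0]*d1,o2+s[1]*d2; return np.round((p+q)/2,1),round(np.linalg.norm(p-q),1)
for n,a,b in [("axis",(352.1,208.1),(307.3,245.3)),("end",(343,263.6),(232.2,241.2)),("valve",(250.5,186.3),(287.3,157.1)),("dial",(432.8,206.5),(354.1,316.2)),("stand",(349.9,216.5),(307,288.3)),("hub",(353.7,205.9),(304.8,232.4))]: print(n,tri(a,b))
for n,im,m,roi in [("top",cv2.imread("pics/top0.png"),mt,(335,222,362,252)),("side",cv2.imread("pics/side0.png"),ms,(245,200,280,242))]:
    x0,y0,x1,y1=roi; g=im[y0:y1,x0:x1].max(2); mask=(g<50).astype(np.uint8)
    k,l,s,c=cv2.connectedComponentsWithStats(mask)
    for i in range(1,k):
        if s[i,4]>20: print(n,s[i]+[x0,y0,0,0,0],c[i]+[x0,y0],atz(m,c[i]+[x0,y0],190 if n=="top" else 165))
```

```text
axis (array([556.3, -81. , 102.2]), np.float64(1.7))
end (array([448.2, -63.5, 139.6]), np.float64(5.7))
valve (array([594.3, 121.8, 111.5]), np.float64(0.1))
dial (array([ 561.2, -235.9,  127.1]), np.float64(5.4))
stand (array([550.3, -81.2,  -2.5]), np.float64(2.6))
hub (array([555.2, -82.3, 133.3]), np.float64(1.9))
side [253 207  19  32 455] [262.23736264 223.61318681] [496.15061616 -71.44878677 165.        ]
```

View pics/c1.png

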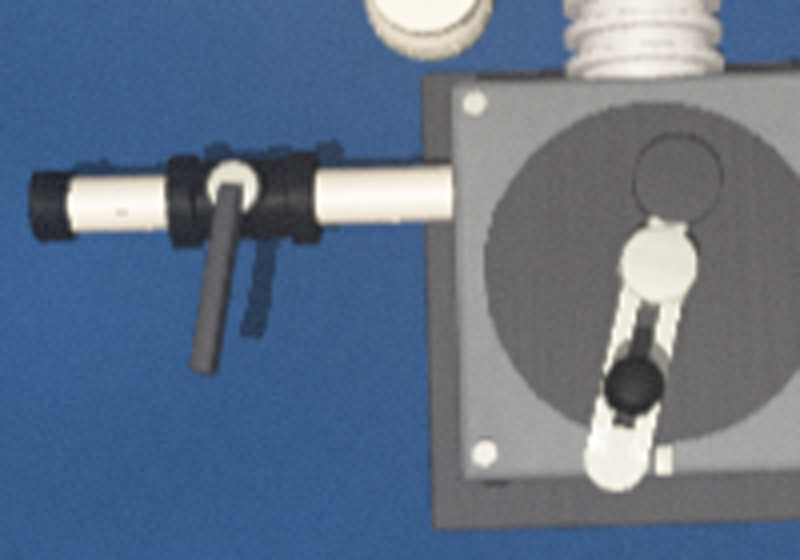

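Run:
```python
from h import *
m=camera_model("top"); print(m.keys())
P={n:atz(m,p,z) for n,p,z in [("knob",(348.75,236.25),188),("stem",(248.25,186.25),118),("levend",(241.2,230.5),115),("s1",(308.75,165.75),108),("s2",(311,253.25),108),("tab",(356,255),107),("end",(343.8,262.5),136),("hub",(354.5,205.5),138)]}
for n,p in P.items(): print(n,np.round(p,1))
d=P["s1"]-P["s2"]; print("psi",np.arctan2(d[1],d[0]),np.linalg.norm(d))
h=P["hub"]
for n in["knob","end","tab"]: d=P[n]-h; print(n,np.hypot(*d[:2]),np.arctan2(d[1],-d[0]))
d=P["levend"]-P["stem"]; print("lev",np.hypot(*d[:2]),np.arctan2(d[1],-d[0]))
```

```text
dict_keys(['fov_y', 'cx', 'cy', 'pose'])
knob [494.2 -71.6 188. ]
stem [593.3 125.2 118. ]
levend [505.8 136.2 115. ]
s1 [638.4   7.  108. ]
s2 [464.4  -1.4 108. ]
tab [462.8 -89.4 107. ]
end [447.5 -64.9 136. ]
hub [556.4 -83.8 138. ]
psi 0.048119349594995836 174.2375422712779
knob 63.39665206007424 0.19356837241246286
end 110.53815677827673 0.17180556384143905
tab 93.71801525414534 -0.059448294162734665
lev 88.20963742747018 0.125154753150383
```

```bash
python3 -m pendant '[0,0,0,0,0,-0.9,1, 0,0,0,0,0,-0.9,1, 0,0,0,0,0,-0.9,1, 0,0,0,0,0,-0.9,1, 0,0,0,0,0,-0.9,1, 0,0,0,0,0,-0.9,1, -0.77,-0.94,0,0,0,0,1, -0.77,-0.94,0,0,0,0,1, -0.77,-0.94,0,0,0,0,1, -0.77,-0.94,0,0,0,0,1, -0.77,-0.94,0,0,0,0,1, -0.77,-0.94,0,0,0,0,1]'
python3 -m pendant '[-0.77,-0.94,0,0,0,0,1, -0.77,-0.94,0,0,0,0,1, -0.77,-0.94,0,0,0,0,1, -0.77,-0.94,0,0,0,0,1, -0.77,-0.94,0,0,0,0,1, -0.77,-0.94,0,0,0,0,1, -0.77,-0.94,0,0,0,0,1, -0.77,-0.94,0,0,0,0,1, 0,0,0,0,0,0,1, 0,0,0,0,0,0,1]'
```

```text
time: 2.1
tool_pos: [332.9, 317.5, 226.9]
tcp_rot: [3.141, 0.0, 3.141]
contact_force: [1.0, 1.1, -0.1]
grip_width: 2.1
finger_force: 0.0
time: 3.1
tool_pos: [516.7, 92.5, 226.4]
tcp_rot: [3.141, -0.001, 3.139]
contact_force: [-0.6, 0.1, 0.3]
grip_width: 0.4
finger_force: 0.0
```

```bash
python3 -m pendant '[0,0,0.9,0,0,0,1, 0,0,0.9,0,0,0,1, 0,0,0.9,0,0,0,1, 0,0,0.9,0,0,0,1, 0,0,0.72,0,0,0,1, 0,0.2,0,0,0,0,1, 0,0.2,0,0,0,0,1, 0,0.15,0,0,0,0,1, 0,0.15,0,0,0,0,1, 0,0,0,0,0,0,1]'
```

```text
time: 4.1
tool_pos: [517.2, 114.8, 98.1]
tcp_rot: [3.141, 0.002, -3.141]
contact_force: [0.1, 0.7, -0.8]
grip_width: 0.5
finger_force: 0.0
```

```bash
python3 -m pendant '[-0.03,0.2,0,0,0,0,1, -0.03,0.25,0,0,0,0,1, -0.03,0.25,0,0,0,0,1, -0.03,0.25,0,0,0,0,1, -0.03,0.25,0,0,0,0,1, -0.05,0.25,0,0,0,0,1, -0.05,0.2,0,0,0,0,1]'
```

```text
time: 4.8
tool_pos: [524.4, 162.7, 97.3]
tcp_rot: [-3.14, -0.0, 3.14]
contact_force: [-0.7, -5.4, 0.1]
grip_width: 0.5
finger_force: 2.3
```

```bash
python3 -m pendant '[-0.15,0.25,0,0,0,0,1, -0.2,0.23,0,0,0,0,1, -0.2,0.23,0,0,0,0,1, -0.22,0.2,0,0,0,0,1, -0.22,0.12,0,0,0,0,1, -0.22,0.08,0,0,0,0,1, -0.15,0.05,0,0,0,0,1, 0,0,0,0,0,0,1]'
python3 - <<'E'
from h import *
im=capture("top"); cv2.imwrite("pics/top1.png",cv2.resize(im[140:260,170:330,::-1],None,fx=4,fy=4))
E
```

```text
time: 5.6
tool_pos: [564.7, 197.8, 96.7]
tcp_rot: [-3.141, -0.002, 3.14]
contact_force: [-2.3, -1.8, 1.2]
grip_width: 0.6
finger_force: 1.3
```

View pics/top1.png

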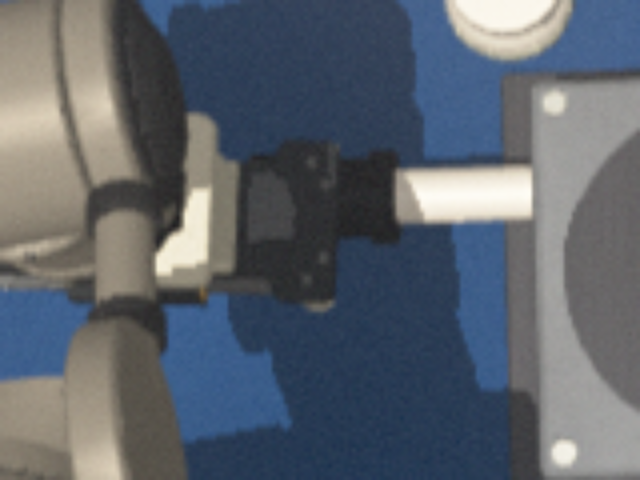

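```bash
python3 -m pendant '[-0.2,0.03,0,0,0,0,1, -0.15,0.0,0,0,0,0,1]'; python3 -m pendant '[-0.12,0,0,0,0,0,1, -0.05,0,0,0,0,0,1]'; python3 -m pendant '[-0.05,0,0,0,0,0,1]'
```

```text
time: 5.85
tool_pos: [575.0, 199.4, 96.8]
tcp_rot: [3.141, -0.002, 3.141]
contact_force: [-5.8, 1.1, -2.3]
grip_width: 0.6
finger_force: 2.2
time: 6.05
tool_pos: [577.5, 199.6, 96.7]
tcp_rot: [-3.142, -0.008, 3.141]
contact_force: [-17.7, -0.3, 7.7]
grip_width: 0.4
finger_force: 8.7
time: 6.15
tool_pos: [577.9, 199.6, 96.7]
tcp_rot: [-3.141, -0.01, -3.142]
contact_force: [-20.9, -0.9, 9.3]
grip_width: 0.4
finger_force: 10.2
```

```bash
python3 -m pendant '[0.3,0,0,0,0,0,1, 0.2,0,0,0,0,0,1, 0,0,-0.8,0,0,0,1, 0,0,-0.9,0,0,0,1, 0,0,-0.9,0,0,0,1, 0,0,-0.9,0,0,0,1, 0,0,-0.9,0,0,0,1]'; python3 -m pendant '[0.24,-0.9,0,0,0,0,0, 0.24,-0.9,0,0,0,0,-1, 0.24,-0.9,0,0,0,0,-1, 0.24,-0.9,0,0,0,0,-1, 0.24,-0.9,0,0,0,0,-1, 0.24,-0.9,0,0,0,0,-1, 0.24,-0.9,0,0,0,0,-1, 0.24,-0.9,0,0,0,0,-1, 0.24,-0.9,0,0,0,0,-1, 0.24,-0.9,0,0,0,0,-1]'
python3 - <<'E'
from h import *
o=get_obs(); print(o["tool_pos"])
mw=camera_model("wrist"); w=capture("wrist"); t=capture("top")
print({k:np.round(v,3).tolist() for k,v in mw.items()})
cv2.imwrite("pics/w1.png",np.hstack([w[:,:,::-1][:,:,:]])); cv2.imwrite("pics/t2.png",t[:,:,::-1])
print("proj knob",proj(mw,[494.3,-71.5,190]),"hub",proj(mw,[556.4,-83,138]))
for c in ["wrist","top"]:
  m=mw if c=="wrist" else camera_model(c)
  for th,z in [("crank_hub",138),("crank_end",136),("valve_axis",104),("pump_axis",107)]:
    for r in pinpoint(c,th)[:1]: print(c,th,round(r["score"],2),np.round(r["location"],1),np.round(atz(m,r["location"],z),1))
E
python3 - <<'E'
import cv2,numpy as np
a=cv2.imread("pics/w1.png");b=cv2.imread("pics/t2.png")[130:290,170:430]
b=cv2.resize(b,(325,200));c=np.zeros((600,640,3),np.uint8);c[:400]=a;c[400:,:325]=b;cv2.imwrite("pics/c2.png",c)
E
```

```text
time: 6.85
tool_pos: [568.0, 199.3, 230.9]
tcp_rot: [3.141, 0.003, 3.141]
contact_force: [0.5, 0.8, -0.7]
grip_width: 0.4
finger_force: 0.0
time: 7.85
tool_pos: [495.6, -72.2, 229.8]
tcp_rot: [-3.141, 0.003, 3.141]
contact_force: [-0.2, 0.0, 0.1]
grip_width: 76.1
finger_force: 0.0
[495.58585604 -72.15109358 229.82873078]
{'fov_y': 68.942, 'cx': 319.394, 'cy': 196.88, 'pose': [[0.001, -0.952, -0.305, 413.227], [1.0, 0.001, 0.001, -71.423], [-0.0, -0.305, 0.952, 388.813], [0.0, 0.0, 0.0, 1.0]]}
proj knob [np.float64(319.5542095055447), np.float64(219.4593589206048)] hub [np.float64(307.7607927692874), np.float64(258.6319577095289)]
wrist crank_hub 0.8 [310.2 258. ] [555.7 -80.6 138. ]
wrist crank_end 0.59 [332.1 146.8] [448.8 -60.6 136. ]
wrist valve_axis 0.74 [309.2 261.1] [578.9 -83.  104. ]
top crank_hub 0.28 [405.4 141.8] [ 682.9 -181.1  138. ]
top crank_end 0.73 [341.2 261.7] [448.9 -60.  136. ]
top valve_axis 0.95 [249.3 186.6] [594.8 125.3 104. ]
```

View pics/c2.png

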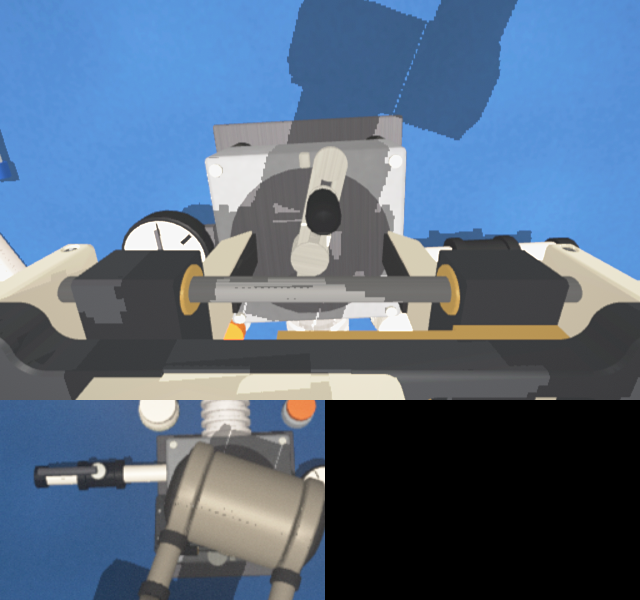

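```bash
python3 -m pendant '[0,0.05,0.9,0,0,0,-1, 0.03,0,0.9,0,0,0,-1, 0,0,0.93,0,0,0,-1, 0,0,0,0,0,0,0, 0,0,0,0,0,0,1, 0,0,0,0,0,0,1, 0,0,0,0,0,0,1, 0,0,0,0,0,0,1, 0,0,0,0,0,0,1, 0,0,0,0,0,0,1]'; python3 -c "
from h import *
o=get_obs();print(o['tool_pos'],o['contact_force'],o['moment'],o['grip_width'],o['joint_positions'])"
```

```text
time: 9.35
tool_pos: [494.2, -69.4, 147.5]
tcp_rot: [-3.142, 0.001, 3.141]
contact_force: [-0.5, -0.5, -0.3]
grip_width: 40.6
finger_force: 0.0
[494.20727153 -69.39528764 147.5069847 ] [-0.46028016 -0.49737461 -0.29236111] [ 0.00331365 -0.01918745 -0.02654341] 40.62344502005643 [-2.93254883e-01  3.76292856e-01  1.71165209e+00  1.00102451e-04
  1.05307602e+00 -1.86326230e+00]
```

```bash
python3 -m pendant '[0,0,0,0,0,0,1, 0,0,0,0,0,0,1, 0,0,0,0,0,0,1, 0,0,0,0,0,0,1]'
cat > plan.py <<'E'
# usage: plan.py cx cy R speeds(rad/row)...  -> state and next rows along the circle (tool x=-X, y=+Y)
from h import *; import sys
a=list(map(float,sys.argv[1:])); c=np.array(a[:2]); R=a[2]
o=get_obs(); p=np.array(o["tool_pos"]); f=np.array(o["contact_force"])[:2]
d=p[:2]-c; th=np.arctan2(d[1],-d[0]); u=np.array([-np.cos(th),np.sin(th)]); n=np.array([np.sin(th),np.cos(th)])
print("t %.2f th %.3f r %.1f z %.1f Frad %.1f Ftan %.1f yaw %.3f w %.1f"%(o["time"],th+.05,np.hypot(*d),p[2],f@u,f@n,o["tcp_rot"][2],o["grip_width"]))
q=p[:2].copy()
for w in a[3:]:
    th+=w; t=c+R*np.array([-np.cos(th),np.sin(th)]); s=t-q; q=q+np.round(s/30,2)*30
    print("%.2f,%.2f"%(-s[0]/30,s[1]/30),end="  ")
print()
E
python3 plan.py 556 -82 63 .03 .05 .07 .07 .07 .05 .03
```

```text
time: 9.75
tool_pos: [494.1, -69.4, 147.3]
tcp_rot: [-3.142, 0.0, 3.141]
contact_force: [-0.2, -0.4, 0.7]
grip_width: 27.1
finger_force: 30.0
t 9.75 th 0.251 r 63.1 z 147.3 Frad 0.1 Ftan -0.4 yaw 3.141 w 27.1
-0.02,0.06  -0.02,0.10  -0.05,0.14  -0.06,0.14  -0.06,0.13  -0.05,0.09  -0.03,0.05
```

```bash
python3 -m pendant '[-0.02,0.06,0,0,0,0,1, -0.02,0.10,0,0,0,0,1, -0.05,0.14,0,0,0,0,1, -0.06,0.14,0,0,0,0,1, -0.06,0.13,0,0,0,0,1, -0.05,0.09,0,0,0,0,1, -0.03,0.05,0,0,0,0,1]'; python3 plan.py 556 -82 63  .05 .1 .1 .1 .1 .1 .1 .1 .1 .05
```

```text
time: 10.45
tool_pos: [502.9, -47.9, 147.2]
tcp_rot: [-3.141, -0.0, 3.141]
contact_force: [-2.8, -5.5, 3.1]
grip_width: 27.4
finger_force: 30.0
t 10.45 th 0.621 r 63.1 z 147.2 Frad -0.6 Ftan -6.1 yaw 3.141 w 27.4
-0.06,0.08  -0.13,0.17  -0.15,0.15  -0.16,0.13  -0.17,0.12  -0.19,0.10  -0.19,0.09  -0.20,0.06  -0.21,0.04  -0.10,0.01
```

```bash
python3 -m pendant '[-0.06,0.08,0,0,0,0,1, -0.13,0.17,0,0,0,0,1, -0.15,0.15,0,0,0,0,1, -0.16,0.13,0,0,0,0,1, -0.17,0.12,0,0,0,0,1, -0.19,0.10,0,0,0,0,1, -0.19,0.09,0,0,0,0,1, -0.20,0.06,0,0,0,0,1, -0.21,0.04,0,0,0,0,1, -0.10,0.01,0,0,0,0,1]'; python3 plan.py 556 -82 63  .06 .1 .115 .115 .115 .115 .115 .115 .115 .115 .115 .115
```

```text
time: 11.45
tool_pos: [547.5, -19.7, 147.1]
tcp_rot: [-3.141, -0.006, 3.141]
contact_force: [-12.8, -5.7, 9.7]
grip_width: 27.1
finger_force: 30.0
t 11.45 th 1.485 r 62.8 z 147.1 Frad -3.9 Ftan -13.4 yaw 3.141 w 27.1
-0.12,0.02  -0.21,0.00  -0.24,-0.02  -0.24,-0.04  -0.23,-0.08  -0.22,-0.10  -0.21,-0.12  -0.19,-0.15  -0.17,-0.17  -0.15,-0.18  -0.13,-0.21  -0.11,-0.21
```

```bash
python3 -m pendant '[-0.12,0.01,0,0,0,0,1, -0.21,0.00,0,0,0,0,1, -0.24,-0.02,0,0,0,0,1, -0.24,-0.05,0,0,0,0,1, -0.23,-0.08,0,0,0,0,1, -0.22,-0.10,0,0,0,0,1, -0.21,-0.12,0,0,0,0,1, -0.19,-0.15,0,0,0,0,1, -0.17,-0.17,0,0,0,0,1, -0.15,-0.18,0,0,0,0,1, -0.13,-0.21,0,0,0,0,1, -0.11,-0.21,0,0,0,0,1]'; python3 plan.py 556 -82.4 63 .115 .115 .115 .115 .115 .115 .115 .115 .115 .115 .115 .115
```

```text
time: 12.65
tool_pos: [613.0, -56.0, 147.1]
tcp_rot: [3.138, -0.008, -3.142]
contact_force: [-14.3, 1.9, 10.0]
grip_width: 27.2
finger_force: 30.0
t 12.65 th 2.758 r 62.8 z 147.1 Frad -12.1 Ftan -7.8 yaw -3.142 w 27.2
-0.09,-0.22  -0.07,-0.24  -0.03,-0.23  -0.01,-0.25  0.02,-0.24  0.05,-0.23  0.07,-0.23  0.10,-0.22  0.13,-0.21  0.15,-0.19  0.17,-0.17  0.18,-0.15
```

```bash
python3 plan.py 555.2 -82.2 62.3 .115 .115 .115 .115 .115 .115 .115 .115 .115 .115 .115 .115
```

```text
t 12.65 th 2.766 r 63.5 z 147.1 Frad -12.2 Ftan -7.7 yaw -3.142 w 27.2
-0.05,-0.24  -0.06,-0.23  -0.03,-0.24  -0.01,-0.23  0.02,-0.24  0.05,-0.24  0.08,-0.22  0.10,-0.22  0.12,-0.20  0.15,-0.19  0.17,-0.17  0.19,-0.15
```

```bash
python3 -m pendant '[-0.05,-0.24,0,0,0,0,1, -0.06,-0.23,0,0,0,0,1, -0.03,-0.24,0,0,0,0,1, -0.01,-0.23,0,0,0,0,1, 0.02,-0.24,0,0,0,0,1, 0.05,-0.24,0,0,0,0,1, 0.08,-0.22,0,0,0,0,1, 0.10,-0.22,0,0,0,0,1, 0.12,-0.20,0,0,0,0,1, 0.15,-0.19,0,0,0,0,1, 0.17,-0.17,0,0,0,0,1, 0.19,-0.15,0,0,0,0,1]'; python3 plan.py 555.2 -82.2 62.3 .115 .115 .115 .115 .115 .115 .115 .115 .115 .115 .115 .115
```

```text
time: 13.85
tool_pos: [592.4, -132.8, 147.1]
tcp_rot: [3.138, -0.004, 3.142]
contact_force: [-9.0, 3.8, 7.4]
grip_width: 27.5
finger_force: 30.0
t 13.85 th -2.155 r 62.8 z 147.1 Frad -8.4 Ftan 5.0 yaw 3.142 w 27.5
0.21,-0.12  0.21,-0.10  0.23,-0.08  0.23,-0.06  0.24,-0.03  0.24,0.00  0.23,0.03  0.24,0.05  0.22,0.08  0.21,0.11  0.20,0.13  0.19,0.15
```

```bash
python3 plan.py 554.6 -82.0 62 .115 .115 .115 .115 .115 .115 .115 .115 .115 .115 .115 .115
```

```text
t 13.85 th -2.161 r 63.3 z 147.1 Frad -8.4 Ftan 5.0 yaw 3.142 w 27.5
0.22,-0.10  0.22,-0.10  0.22,-0.08  0.23,-0.06  0.24,-0.03  0.23,-0.00  0.24,0.02  0.23,0.06  0.23,0.07  0.21,0.11  0.20,0.13  0.18,0.15
```

```bash
python3 -m pendant '[0.22,-0.10,0,0,0,0,1, 0.22,-0.10,0,0,0,0,1, 0.22,-0.08,0,0,0,0,1, 0.23,-0.06,0,0,0,0,1, 0.24,-0.03,0,0,0,0,1, 0.23,0.00,0,0,0,0,1, 0.24,0.02,0,0,0,0,1, 0.23,0.06,0,0,0,0,1, 0.23,0.07,0,0,0,0,1, 0.21,0.11,0,0,0,0,1, 0.20,0.13,0,0,0,0,1, 0.18,0.15,0,0,0,0,1]'; python3 plan.py 554.6 -82 62 .115 .115 .115 .115 .115 .115 .115 .115 .115 .115 .115 .115
```

```text
time: 15.05
tool_pos: [514.9, -129.9, 147.3]
tcp_rot: [-3.141, 0.001, 3.141]
contact_force: [1.8, 1.0, 0.9]
grip_width: 26.8
finger_force: 30.0
t 15.05 th -0.828 r 62.2 z 147.3 Frad -2.0 Ftan -0.8 yaw 3.141 w 26.8
0.17,0.17  0.15,0.18  0.14,0.20  0.10,0.21  0.09,0.22  0.06,0.23  0.03,0.24  -0.00,0.23  -0.02,0.24  -0.05,0.23  -0.08,0.23  -0.10,0.21
```

```bash
python3 -m pendant '[0.17,0.17,0,0,0,0,1, 0.15,0.18,0,0,0,0,1, 0.14,0.20,0,0,0,0,1, 0.10,0.21,0,0,0,0,1, 0.09,0.22,0,0,0,0,1, 0.06,0.23,0,0,0,0,1, 0.03,0.24,0,0,0,0,1, 0,0.23,0,0,0,0,1, -0.02,0.24,0,0,0,0,1, -0.05,0.23,0,0,0,0,1, -0.08,0.23,0,0,0,0,1, -0.10,0.21,0,0,0,0,1]'; python3 plan.py 554.6 -82 62 .115 .115 .115 .115 .115 .115 .115 .115 .115 .115 .115 .115
```

```text
time: 16.25
tool_pos: [499.9, -52.0, 147.3]
tcp_rot: [-3.141, -0.001, 3.141]
contact_force: [0.6, -6.8, 1.2]
grip_width: 26.9
finger_force: 30.0
t 16.25 th 0.552 r 62.4 z 147.3 Frad -3.8 Ftan -5.7 yaw 3.141 w 26.9
-0.14,0.20  -0.15,0.18  -0.16,0.17  -0.19,0.15  -0.20,0.12  -0.22,0.10  -0.22,0.07  -0.24,0.05  -0.23,0.03  -0.24,-0.01  -0.24,-0.03  -0.23,-0.06
```

```bash
python3 -m pendant '[-0.14,0.20,0,0,0,0,1, -0.15,0.18,0,0,0,0,1, -0.16,0.17,0,0,0,0,1, -0.19,0.15,0,0,0,0,1, -0.20,0.12,0,0,0,0,1, -0.22,0.10,0,0,0,0,1, -0.22,0.07,0,0,0,0,1, -0.24,0.05,0,0,0,0,1, -0.23,0.03,0,0,0,0,1, -0.24,-0.01,0,0,0,0,1, -0.24,-0.03,0,0,0,0,1, -0.23,-0.06,0,0,0,0,1]'; python3 plan.py 554.6 -82 62 .115 .115 .115 .115 .115 .115 .115 .115 .115 .115 .115 .115
```

```text
time: 17.45
tool_pos: [570.0, -21.5, 147.1]
tcp_rot: [3.139, -0.01, 3.141]
contact_force: [-15.5, 0.4, 11.9]
grip_width: 27.0
finger_force: 30.0
t 17.45 th 1.870 r 62.4 z 147.1 Frad -3.5 Ftan -15.1 yaw 3.141 w 27.0
-0.22,-0.09  -0.22,-0.09  -0.20,-0.13  -0.19,-0.14  -0.17,-0.16  -0.15,-0.19  -0.13,-0.20  -0.11,-0.21  -0.08,-0.22  -0.05,-0.23  -0.03,-0.24  0.00,-0.24
```

```bash
python3 -m pendant '[-0.22,-0.09,0,0,0,0,1, -0.22,-0.09,0,0,0,0,1, -0.20,-0.13,0,0,0,0,1, -0.19,-0.14,0,0,0,0,1, -0.17,-0.16,0,0,0,0,1, -0.15,-0.19,0,0,0,0,1, -0.13,-0.20,0,0,0,0,1, -0.11,-0.21,0,0,0,0,1, -0.08,-0.22,0,0,0,0,1, -0.05,-0.23,0,0,0,0,1, -0.03,-0.24,0,0,0,0,1, 0,-0.24,0,0,0,0,1]'; python3 plan.py 554.6 -82 62 .115 .115 .115 .115 .115 .115 .115 .115 .115 .115 .115 .115
```

```text
time: 18.65
tool_pos: [618.0, -84.8, 147.1]
tcp_rot: [3.138, -0.006, -3.141]
contact_force: [-8.3, 3.7, 7.9]
grip_width: 27.0
finger_force: 30.0
t 18.65 th -3.047 r 63.4 z 147.1 Frad -8.5 Ftan -3.3 yaw -3.141 w 27.0
0.07,-0.23  0.05,-0.24  0.08,-0.22  0.10,-0.21  0.13,-0.21  0.15,-0.18  0.17,-0.17  0.18,-0.14  0.21,-0.13  0.21,-0.10  0.23,-0.07  0.23,-0.05
```

```bash
python3 -m pendant '[0.06,-0.23,0,0,0,0,1, 0.06,-0.23,0,0,0,0,1, 0.08,-0.22,0,0,0,0,1, 0.10,-0.21,0,0,0,0,1, 0.13,-0.21,0,0,0,0,1, 0.15,-0.18,0,0,0,0,1, 0.17,-0.17,0,0,0,0,1, 0.18,-0.14,0,0,0,0,1, 0.21,-0.13,0,0,0,0,1, 0.21,-0.10,0,0,0,0,1, 0.23,-0.07,0,0,0,0,1, 0.23,-0.05,0,0,0,0,1]'; python3 plan.py 554.6 -82 62 .115 .115 .115 .115 .115 .115 .115 .1 .085 .07 .05 .05
```

```text
time: 19.85
tool_pos: [564.2, -143.8, 147.2]
tcp_rot: [3.139, -0.004, 3.141]
contact_force: [-5.1, 1.8, 6.1]
grip_width: 27.2
finger_force: 30.0
t 19.85 th -1.674 r 62.5 z 147.2 Frad -2.5 Ftan 4.8 yaw 3.141 w 27.2
0.24,-0.01  0.24,0.01  0.23,0.03  0.23,0.06  0.22,0.08  0.22,0.11  0.19,0.14  0.16,0.13  0.12,0.12  0.10,0.12  0.06,0.08  0.06,0.08
```

```bash
python3 -m pendant '[0.24,-0.01,0,0,0,0,1, 0.24,0.01,0,0,0,0,1, 0.23,0.03,0,0,0,0,1, 0.23,0.06,0,0,0,0,1, 0.22,0.08,0,0,0,0,1, 0.22,0.11,0,0,0,0,1, 0.19,0.14,0,0,0,0,1, 0.16,0.13,0,0,0,0,1, 0.12,0.12,0,0,0,0,1, 0.10,0.12,0,0,0,0,1, 0.06,0.08,0,0,0,0,1, 0.06,0.08,0,0,0,0,1]'; python3 plan.py 554.6 -82 62 .06 .07 .07 .07 .07 .07 .06 .05 .03
```

```text
time: 21.05
tool_pos: [503.9, -117.2, 147.3]
tcp_rot: [-3.141, 0.0, 3.141]
contact_force: [-0.6, -2.2, 2.2]
grip_width: 27.1
finger_force: 30.0
t 21.05 th -0.558 r 61.7 z 147.3 Frad 1.8 Ftan -1.4 yaw 3.141 w 27.1
0.08,0.10  0.07,0.12  0.06,0.14  0.05,0.13  0.04,0.14  0.04,0.14  0.02,0.12  0.01,0.10  0.00,0.07
```

Move over the mark, settle, then open gently and lift.

```bash
python3 -m pendant '[0.08,0.10,0,0,0,0,1, 0.07,0.12,0,0,0,0,1, 0.06,0.14,0,0,0,0,1, 0.05,0.13,0,0,0,0,1, 0.04,0.14,0,0,0,0,1, 0.04,0.14,0,0,0,0,1, 0.02,0.12,0,0,0,0,1, 0.01,0.10,0,0,0,0,1, 0,0.07,0,0,0,0,1, 0,0,0,0,0,0,1]'; python3 plan.py 554.6 -82 62; python3 -m pendant '[0,0,0,0,0,0,-0.3, 0,0,0,0,0,0,-0.5, 0,0,0,0,0,0,-1, 0,0,0,0,0,0,-1, 0,0,0,0,0,0,-1, 0,0,0,0,0,0,-1, 0,0,0,0,0,0,-1, 0,0,0,0,0,0,-1]'
```

```text
time: 22.05
tool_pos: [492.8, -84.8, 147.2]
tcp_rot: [3.141, -0.0, 3.141]
contact_force: [-0.2, -2.5, 2.8]
grip_width: 27.1
finger_force: 30.0
t 22.05 th 0.004 r 61.9 z 147.2 Frad 0.3 Ftan -2.4 yaw 3.141 w 27.1

time: 22.85
tool_pos: [492.9, -85.2, 147.2]
tcp_rot: [3.141, 0.0, 3.141]
contact_force: [-0.0, -0.5, -1.5]
grip_width: 86.4
finger_force: 0.0
```

```bash
python3 -m pendant '[0,0,-0.5,0,0,0,-1, 0,0,-0.9,0,0,0,-1, 0,0,-0.9,0,0,0,-1, 0,0,-0.9,0,0,0,-1, 0,0,-0.9,0,0,0,-1, 0,0,0,0,0,0,-1]'
python3 - <<'E'
from h import *
w=capture("wrist");t=capture("top")
c=np.zeros((600,640,3),np.uint8);c[:400]=w[:,:,::-1];c[400:,:325]=cv2.resize(t[130:290,170:430,::-1],(325,200));cv2.imwrite("pics/f.png",c)
E
```

```text
time: 23.45
tool_pos: [494.5, -85.7, 273.9]
tcp_rot: [-3.139, 0.007, 3.141]
contact_force: [0.4, -0.1, 0.1]
grip_width: 91.6
finger_force: 0.0
```

View pics/f.png

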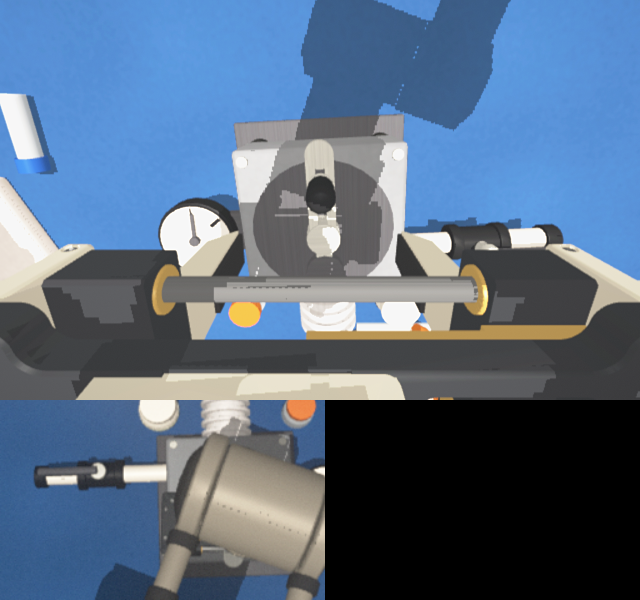

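The crank arm covers the park mark, with its end at about (319,150) and the hub at (323,237). The valve lever lies along the pipe, and the jar and tub are where they were.

```bash
python3 -c "
from plant import *
print(close_job())"
```

```text
the job is handed in; nothing more can be done
None
```

The job is handed in, though no verdict came back: I opened the valve to its stop, turned the crank two full turns clockwise at about 1.1 rad/s, and left it at rest over the park mark with the gripper lifted clear; force readings peaked at about 21 N on the valve stop and 16 N while cranking, under the 25 N shove limit.

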